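# Shift the red gear lever through its zigzag gate

### The job

Put the bench drive in gear with the red-knobbed lever: from its parked place in the row farthest from the robot, take it along the zigzag slot of its gate, row by row, to the last notch at the other end, in the row nearest the robot (beside the yellow dot), and let go of it there. Leave the black-knobbed lever parked as it is.

Things in the scene. Friction and masses are not known exactly. Their poses are not given: they have to be found in the camera images.
- red_knob (a point): Centre of the red ball knob, 36 mm in diameter, on an upright 8 mm steel stem that passes through the slot of the gate. The stem tilts both ways about a fixed pivot 178 mm below the knob centre (88 mm below the gate plate's top), does not lift, and stays where it is left (stiff: about 1.5 N at the knob moves it). It starts in the right-hand half of the far row.
- red_gate (a point): Centre of the gate plate's top, 100 mm above the worktop, on the fixed green box of the red knob (136 along x, 116 along y, 100 high). x points away from the robot, y left, z up. S-shaped slot 17 mm wide, 8 mm deep: rows along y, far (+x), middle, near (-x). Far and middle rows join at their left ends, middle and near at their right ends. 9 mm of play each way at the knob.
- red_notch (a point): Centre of the last notch, the left end of the near row, on the plate's top; yellow dot beside it. Knob centre with the stem in mid-slot, mm from red_gate along its axes: far right (49,-42,78), far left (49,42,78), middle left (0,44,84), middle right (0,-44,84), near right (-49,-42,78), last notch (-49,42,78); half-way along a row 5 higher.
- black_knob (a point): Centre of the black ball knob, 36 mm in diameter, of a second, otherwise identical green box standing beside the first, on either side of it. To be left alone.

How it is judged:
By the outcome, as a careful person would: the job done as asked, in the order asked, and still so for the second after the job is handed in, with the robot touching nothing.
It also fails if it takes over 45 s, if anything falls off the work surface, if the arm or the gripper's body presses on something with over 40 N, if the wrist force passes 120 N, or if a joint passes its speed limit or range.

### The arm

A 6-joint arm with a two-finger parallel gripper is mounted at the origin on a cart in front of the work surface, level with it; the furniture and walls round the work are solid. World frame = base frame: x ahead of the robot, y to its left, z up, the work surface at z = 0. Lengths are in m, angles in rad, forces in N, time in s.
With the tool pointing down it reaches from about 0.3 to 1 m from the base axis. Payload 5.1 kg.
Tool frame: the origin (TCP) lies between the finger pads; the fingertips stand 22 mm ahead of it and the grasp point (between the pads) lies 3 mm ahead of it; z points along the fingers, y is the line along which they close (so a half turn about z gives the same grasp; the last joint's range is limited). The gripper opens to 95 mm and grips with 3 to 60 N. Pads are 20 mm wide; open, the fingers measure 119 mm over their backs; the gripper's body (75 mm by 180 mm) begins 59 mm behind the grasp point.
Start: joints at [-1.242, 0.124, 1.65, -0, 1.367, -0.083], TCP at [0.26, -0.596, 0.237] pointing down, gripper open.
Joint ranges: [-2.61, 2.61], [-1.02, 2.33], [0.03, 2.71], [-1.35, 4.49], [0.32, 2.68], [-2.91, 2.91]. Speed limits (rad/s): [2.57, 2.57, 3.14, 3.14, 3.14, 3.14].

### API

Orientations are given as [roll, pitch, yaw] about the fixed x, y, z axes, in that order (R = Rz(yaw) Ry(pitch) Rx(roll)).
In Python, from rig import ctrl gives the robot as it stands.
- The arm moves only by the tool servo_tool, never from a script. Its argument "moves" is a list of rows, each a list of 2 entries, a list of its own where there are three numbers: the shift along the tool's x, y, z scaled (see below), then the turn about the tool's z scaled (see below). In form: [[[tx, ty, tz], yaw], ...]. A call has 1 to 10 rows; each row is the pose to reach, as a shift and turn from the pose commanded when the call began, along the tool's axes at that moment; what a row does not reach only later rows make up. The controller multiplies each number of a shift by 250 mm and each number of a turn by 90 degrees. A row lasts 1/8 s, in which the tool goes at most 62.5 mm and 10.7 degrees, less where a joint would pass 70% of its speed; a pose out of reach is approached as far as the arm can. A call with a number of a shift or a turn outside -1 to 1 is refused whole. A call with a gripper value outside its range is refused whole. "jaw" is the finger opening in mm, from 0 to 95.1, set as the call begins (left out, the last holds). The fingers move at their own pace and stop on an object; "newtons" is the grip in N (left out, the last holds). Time passes only in rows, so rows that repeat a pose let the fingers close. It gives the time, the measured TCP pose, the force, the opening and the grip force at its end, in the units of the state.
- ctrl.observe(): the state, without advancing time (a new reading comes with each control period).
- ctrl.get_image(name): name is "side" or "top" or "wrist"; returns a dict with "image" (480x640x3 uint8, red, green, blue), "fx", "fy", "cx", "cy" (pixels), "k1" (the pictures are not rectified: a ray, as slopes to the right and down, at radius r is drawn at 1 + k1 r^2 times it, then the intrinsics apply), "world_to_cam" (4x4, takes a point from world to camera coordinates). Camera axes: x right, y down, z forward; pixel columns grow to the right and rows downward; lengths in m; the calibration is good to about 2 mm. A picture is of the moment at which its call begins. There is no depth.
- ctrl.hand_in(): hands the job in; it is judged then, once.
The state is a dict: "time_s": time; "joint_pos": joint angles; "qvel": joint speeds; "joint_efforts": joint torques, N m; "position": TCP position; "ee_rot": TCP orientation; "wrist_force": force on the tool from outside, world axes, zero at the start; "moment": the same for the moment, N m; "grip_width": finger opening in m; "finger_force": force on a finger pad.
Only numpy, scipy, OpenCV 4.12 (cv2) and the standard library are available. Lean on these libraries where they do the work, as an engineer would, in place of code of your own. Each camera call takes 0.05 s, during which the arm holds its last target. There are 200 camera calls.

## Working session

There is one attempt and no reset: what is moved stays moved. The work goes in short steps, Python scripts to look and compute and a tool call to move; the robot and the scene stay as the last step left them, time stands still between calls to the robot, and variables do not carry over. Pictures are saved under pics/ and viewed, at most 10 in all, crops included, and the job is handed in when it is done.

Besides the shell and the picture viewer there is one more tool, called after "Request:" as a command line: name --argument value ..., lists and objects as JSON in quotes. servo_tool: Moves the arm, as the interface text tells. Its arguments: {"type":"object","properties":{"moves":{"type":"array"},"jaw":{"type":"number"},"newtons":{"type":"number"}},"required":["moves"]}

```bash
mkdir -p pics
python3 - <<'E'
from rig import ctrl
import cv2,numpy as np,pickle
d={}
for n in("top","side"):
    r=ctrl.get_image(n);d[n]=r;cv2.imwrite(f"pics/{n}0.png",r["image"][:,:,::-1])
    print(n,r["fx"],r["fy"],r["cx"],r["cy"],r["k1"],np.round(r["world_to_cam"],3).tolist())
pickle.dump(d,open("d.pkl","wb"))
o=ctrl.observe();print(o["time_s"],o["position"],o["ee_rot"])
E
```

```text
top 449.42210761857547 449.42210761857547 322.8242656449918 240.72937292681013 -0.03189332886815439 [[-0.029, -1.0, -0.007, 0.006], [-0.997, 0.029, -0.066, 0.546], [0.066, 0.006, -0.998, 0.992], [0.0, 0.0, 0.0, 1.0]]
side 501.364498989484 501.364498989484 321.11927433885177 238.5594571928809 -0.10937134504262969 [[-0.611, 0.791, -0.015, 0.313], [0.515, 0.384, -0.766, -0.131], [-0.601, -0.476, -0.642, 1.363], [0.0, 0.0, 0.0, 1.0]]
0.1 [ 0.25995976 -0.59516197  0.23551046] [-3.13970627e+00 -1.77347554e-04  4.11776228e-01]
```

View pics/top0.png

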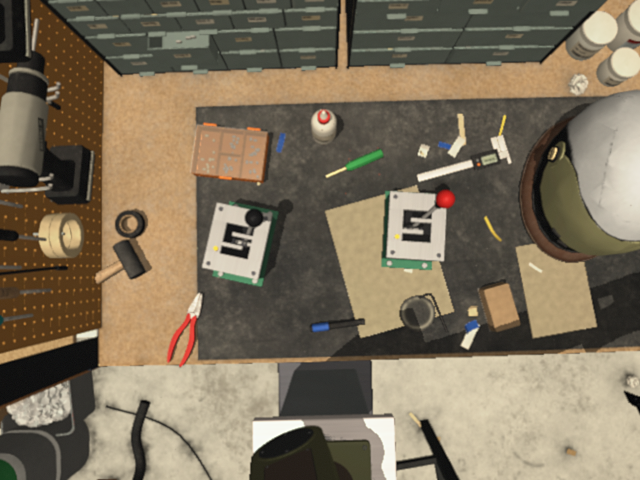

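View pics/side0.png

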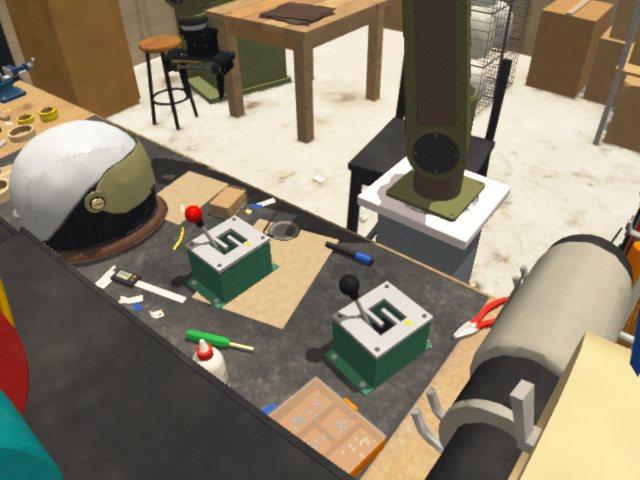

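The top view shows the red lever's gate at about (414,228) with its knob at (446,199), and the black lever's gate to the left at about (237,242). In the side view the red knob is at (194,214). I'll zoom in on the red gate in both pictures.

Run:
```python
import cv2,numpy as np,pickle
d=pickle.load(open("d.pkl","rb"))
a=d["top"]["image"][180:280,370:470];b=d["side"]["image"][195:305,180:290]
f=lambda x,s:cv2.resize(x,None,fx=s,fy=s,interpolation=cv2.INTER_CUBIC)
A=f(a,4);B=cv2.resize(b,(400,400),interpolation=cv2.INTER_CUBIC)
cv2.imwrite("pics/c.png",np.hstack([A,B])[:,:,::-1])
for n in d:
    im=d[n]["image"].astype(int);m=((im[:,:,0]>110)&(im[:,:,1]<60)&(im[:,:,2]<60)).astype(np.uint8)
    k,l,s,c=cv2.connectedComponentsWithStats(m)
    print(n,[(s[i].tolist(),c[i].round(1).tolist()) for i in range(1,k) if s[i,4]>80])
```

```text
top [([436, 190, 19, 18, 255], [445.2, 198.5])]
side [([185, 206, 17, 15, 197], [193.1, 212.8]), ([477, 299, 30, 24, 102], [491.9, 307.9]), ([0, 311, 28, 104, 1985], [12.5, 364.8])]
```

View pics/c.png

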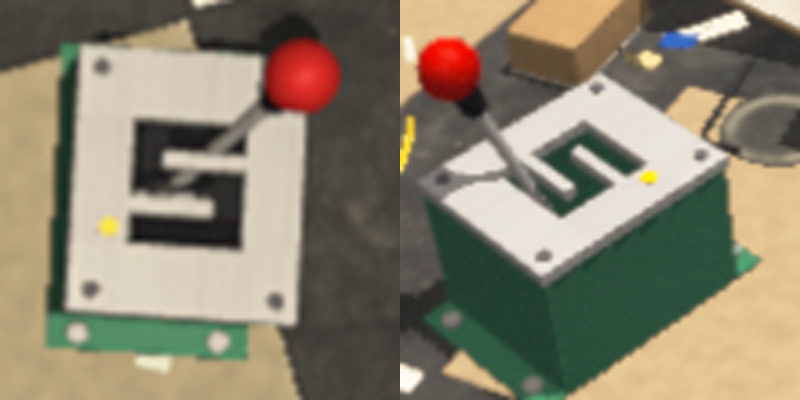

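The crop shows the plate's corners, three or four screws, the yellow dot at the near-left, and the knob at top (445.7,199) and side (193.7,214). Next I turn these into world positions.

```bash
cat > h.py <<'E'
import numpy as np,cv2
from scipy.optimize import least_squares
def ray(r,uv):
    K=np.array([[r["fx"],0,r["cx"]],[0,r["fy"],r["cy"]],[0,0,1]])
    x=cv2.undistortPoints(np.array([[uv]],float),K,np.array([r["k1"],0,0,0.]))[0,0]
    T=np.array(r["world_to_cam"]);R=T[:3,:3]
    v=R.T@np.array([x[0],x[1],1]);return -R.T@T[:3,3],v/np.linalg.norm(v)
def onz(r,uv,z):
    c,v=ray(r,uv);return c+v*(z-c[2])/v[2]
def tri(*p):
    A=0;b=0;L=[ray(*q) for q in p]
    for c,v in L:
        P=np.eye(3)-np.outer(v,v);A=A+P;b=b+P@c
    x=np.linalg.solve(A,b);return x,[np.linalg.norm((np.eye(3)-np.outer(v,v))@(x-c)) for c,v in L]
E
python3 - <<'E'
from h import *;import pickle
d=pickle.load(open("d.pkl","rb"));t,s=d["top"],d["side"]
print("knob",tri((t,(445.7,199)),(s,(193.7,214))))
g=[]
T=[(80,44),(65,312),(296,325),(102,66),(90,289),(276,301),(109,226)]
S=[(545,280),(728,158),(598,77),(544,256),(701,155),(597,88),(649,177)]
for a,b in zip(T,S):
    ua=(370+a[0]/4,180+a[1]/4);ub=(180+(b[0]-400)/3.636,195+b[1]/3.636)
    p,q=onz(t,ua,.1),onz(s,ub,.1);x,e=tri((t,ua),(s,ub));print(p[:2].round(4),q[:2].round(4),x.round(4),np.round(e,4));g.append((p+q)/2)
g=np.array(g)
print("centre",(g[0]+g[2])/2,(g[3]+g[5])/2)
for a,b in((1,0),(4,3)):
    v=g[b]-g[a];print("len",np.linalg.norm(v),np.degrees(np.arctan2(v[1],v[0])))
for a,b in((2,1),(5,4)):
    v=g[b]-g[a];print("len",np.linalg.norm(v),np.degrees(np.arctan2(v[1],v[0]))-90)
E
```

```text
knob (array([ 0.60770459, -0.24699844,  0.17802115]), [np.float64(1.2335149052584197e-06), np.float64(1.2335149051742786e-06)])
[ 0.6396 -0.1531] [ 0.643  -0.1495] [ 0.6402 -0.1536  0.0955] [0.0002 0.0002]
[ 0.5007 -0.14  ] [ 0.5066 -0.1389] [ 0.5017 -0.1418  0.0952] [0.0014 0.0014]
[ 0.4905 -0.2587] [ 0.4968 -0.2562] [ 0.4914 -0.2611  0.0943] [0.0011 0.0011]
[ 0.6277 -0.1641] [ 0.63  -0.164] [ 0.6285 -0.1649  0.0983] [0.0007 0.0007]
[ 0.5122 -0.1534] [ 0.514  -0.1534] [ 0.5126 -0.154   0.0987] [0.0006 0.0006]
[ 0.5032 -0.249 ] [ 0.5051 -0.2487] [ 0.5036 -0.2497  0.0985] [0.0005 0.0005]
[ 0.5444 -0.1644] [ 0.5466 -0.1641] [ 0.5449 -0.1652  0.0982] [0.0006 0.0006]
centre [ 0.5674821  -0.20439552  0.1       ] [ 0.56649727 -0.20644045  0.1       ]
len 0.138164989434523 -4.930615583427983
len 0.11627510457517391 -5.258061646738039
len 0.11843812263713353 -4.828308374873643
len 0.09588059735373575 -5.363273176624489
```

The gate centre is at (0.5665, −0.206, 0.100) with a yaw of about −5.2°. The spacing checks against the known sizes (138/116 mm plate). The knob at (0.608, −0.247, 0.178) is within play of "far right", and its height matches exactly. I'll raise the tool, swing clear of the helmet and align the yaw with the gate.

Request:
servo_tool --moves '[[[0,0,-0.2],0.06],[[0.1,-0.1,-0.37],0.14],[[0.2,-0.22,-0.37],0.22],[[0.32,-0.35,-0.37],0.3],[[0.45,-0.48,-0.37],0.32],[[0.55,-0.58,-0.37],0.32],[[0.57,-0.61,-0.37],0.32],[[0.57,-0.61,-0.37],0.32]]' --jaw 95 --newtons 20

```text
time_s: 1.1
position: [0.3296, -0.3989, 0.329]
ee_rot: [3.141, 0.0, -0.09]
wrist_force: [0.1, 0.3, 0.0]
grip_width: 0.095
finger_force: 0.0
```

Request:
servo_tool --moves '[[[0.12,-0.15,0],0],[[0.28,-0.33,0],0],[[0.45,-0.5,0],0],[[0.62,-0.65,0],0],[[0.8,-0.706,0],0],[[0.95,-0.706,0.08],0],[[0.95,-0.706,0.14],0],[[0.95,-0.706,0.14],0]]'

```text
time_s: 2.1
position: [0.581, -0.2453, 0.2914]
ee_rot: [-3.14, 0.005, -0.092]
wrist_force: [0.1, 0.4, -0.3]
grip_width: 0.0947
finger_force: 0.0
```

Run:
```python
from rig import ctrl;import cv2,numpy as np
from h import *
o=ctrl.observe();print(o["time_s"],o["position"],o["ee_rot"],o["wrist_force"])
r=ctrl.get_image("wrist");cv2.imwrite("pics/w1.png",r["image"][:,:,::-1])
im=r["image"].astype(int);m=((im[:,:,0]>110)&(im[:,:,1]<60)&(im[:,:,2]<60)).astype(np.uint8)
k,l,s,c=cv2.connectedComponentsWithStats(m)
for i in range(1,k):
    if s[i,4]>300:
        uv=(s[i,0]+s[i,2]/2,s[i,1]+s[i,3]/2);print(s[i],uv,onz(r,uv,.178))
```

```text
2.1 [ 0.58095255 -0.2452911   0.29143182] [-3.14012018  0.00466562 -0.09206461] [ 0.05238276  0.41998168 -0.34799358]
[ 291  185   44   45 1500] (np.float64(313.0), np.float64(207.5)) [ 0.61040325 -0.24649482  0.178     ]
```

View pics/w1.png

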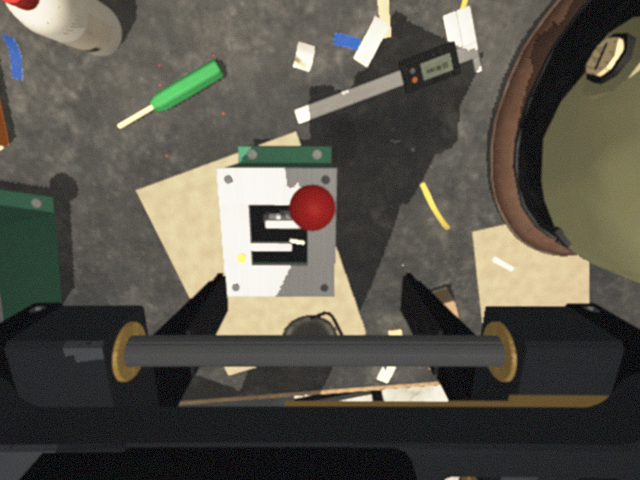

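The wrist view shows the knob at (313,207), which puts it at (0.610, −0.247) and agrees with the other views. I'll shift 28 mm forward and then go down to the knob.

Request:
servo_tool --moves '[[[0.08,0,0.05],0],[[0.112,0,0.18],0],[[0.112,0,0.32],0],[[0.112,0,0.42],0],[[0.112,0,0.44],0],[[0.112,0,0.44],0]]'

```text
time_s: 2.9
position: [0.6101, -0.2479, 0.1857]
ee_rot: [3.141, -0.002, -0.092]
wrist_force: [-0.3, -0.4, 0.1]
grip_width: 0.0952
finger_force: 0.0
```

Request:
servo_tool --moves '[[[0,0,0],0],[[0,0,0],0],[[0,0,0],0],[[0,0,0],0],[[0,0,0],0],[[0,0,0],0],[[0,0,0],0],[[0,0,0],0]]' --jaw 20 --newtons 20

```text
time_s: 3.9
position: [0.6101, -0.2471, 0.1841]
ee_rot: [-3.141, 0.0, -0.091]
wrist_force: [0.5, 1.1, -0.8]
grip_width: 0.0352
finger_force: 20.0
```

The grip is secure: 35 mm width, 20 N. In gate coordinates the knob is at (47, −37). Next I drive along the far row to the left, following the arc.

Request:
servo_tool --moves '[[[0.004,-0.048,-0.006],0],[[0.008,-0.096,-0.012],0],[[0.008,-0.148,-0.014],0],[[0.008,-0.196,-0.012],0],[[0.008,-0.244,-0.007],0],[[0.008,-0.292,0.002],0],[[0.008,-0.316,0.007],0],[[0.008,-0.316,0.007],0]]'

```text
time_s: 4.9
position: [0.6189, -0.1674, 0.1815]
ee_rot: [-3.14, 0.002, -0.09]
wrist_force: [-0.3, -0.3, 1.8]
grip_width: 0.035
finger_force: 20.0
```

Request:
servo_tool --moves '[[[-0.048,0,-0.012],0],[[-0.096,0,-0.021],0],[[-0.148,0,-0.027],0],[[-0.196,0,-0.027],0],[[-0.196,0,-0.027],0],[[-0.196,0,-0.027],0]]'

```text
time_s: 5.65
position: [0.5696, -0.164, 0.1885]
ee_rot: [-3.141, 0.002, -0.091]
wrist_force: [-1.3, 1.9, -2.9]
grip_width: 0.0348
finger_force: 20.0
```

Request:
servo_tool --moves '[[[0,0.052,-0.012],0],[[0,0.104,-0.019],0],[[0,0.16,-0.021],0],[[0,0.216,-0.019],0],[[0,0.268,-0.013],0],[[0,0.316,-0.005],0],[[0,0.344,0.001],0],[[0,0.344,0.001],0]]'

```text
time_s: 6.65
position: [0.5623, -0.251, 0.1883]
ee_rot: [3.14, 0.001, -0.091]
wrist_force: [0.5, 0.6, 1.0]
grip_width: 0.0351
finger_force: 20.0
```

Request:
servo_tool --moves '[[[-0.048,-0.003,0.001],0],[[-0.096,-0.006,0.006],0],[[-0.148,-0.01,0.014],0],[[-0.196,-0.012,0.025],0],[[-0.196,-0.012,0.025],0],[[-0.196,-0.012,0.025],0]]'

```text
time_s: 7.4
position: [0.5135, -0.2424, 0.1825]
ee_rot: [-3.141, 0.002, -0.091]
wrist_force: [-1.5, -1.3, -0.3]
grip_width: 0.0352
finger_force: 20.0
```

Request:
servo_tool --moves '[[[0,-0.05,-0.009],0],[[0,-0.104,-0.017],0],[[0,-0.16,-0.021],0],[[0,-0.212,-0.019],0],[[0,-0.264,-0.012],0],[[0,-0.312,-0.004],0],[[0,-0.34,0.002],0],[[0,-0.34,0.002],0]]'

```text
time_s: 8.4
position: [0.5218, -0.1566, 0.1818]
ee_rot: [-3.14, 0.001, -0.09]
wrist_force: [0.2, -0.9, 2.0]
grip_width: 0.0349
finger_force: 20.0
```

Run:
```python
from rig import ctrl;import cv2,numpy as np
A=ctrl.get_image("top")["image"][180:280,370:470];B=ctrl.get_image("side")["image"][185:305,180:300]
f=lambda x:cv2.resize(x,(400,400),interpolation=cv2.INTER_CUBIC)
cv2.imwrite("pics/e1.png",np.hstack([f(A),f(B)])[:,:,::-1])
```

```text
(no output)
```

View pics/e1.png

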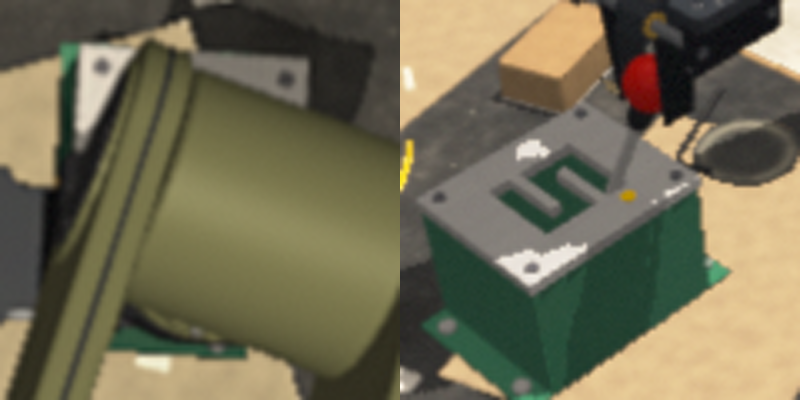

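The side view shows the stem in the last notch beside the yellow dot, with the red knob at gate (−49, 45). I'll release it and rise straight up.

Request:
servo_tool --moves '[[[0,0,0],0],[[0,0,0],0],[[0,0,0],0],[[0,0,0],0],[[0,0,0],0],[[0,0,0],0],[[0,0,0],0],[[0,0,0],0]]' --jaw 90

```text
time_s: 9.5
position: [0.5218, -0.1578, 0.1822]
ee_rot: [3.142, -0.0, -0.091]
wrist_force: [0.2, -0.6, 0.0]
grip_width: 0.0901
finger_force: 0.0
```

Request:
servo_tool --moves '[[[0,0,-0.05],0],[[0,0,-0.15],0],[[0,0,-0.3],0],[[0,0,-0.45],0],[[0,0,-0.6],0],[[0,0,-0.6],0],[[0,0,-0.6],0]]'

```text
time_s: 10.38
position: [0.5217, -0.1578, 0.332]
ee_rot: [-3.142, 0.0, -0.091]
wrist_force: [-0.2, 0.7, -0.0]
grip_width: 0.0901
finger_force: 0.0
```

Run:
```python
from rig import ctrl;import cv2,numpy as np
o=ctrl.observe();print(o["time_s"],o["position"],o["wrist_force"],o["grip_width"])
A=ctrl.get_image("wrist")["image"];B=ctrl.get_image("side")["image"][185:385,180:440]
cv2.imwrite("pics/e2.png",np.hstack([cv2.resize(A,(400,300)),cv2.resize(B,(390,300),interpolation=cv2.INTER_CUBIC)])[:,:,::-1])
```

```text
10.375 [ 0.52166566 -0.1577547   0.33199103] [-0.20930379  0.6643861  -0.0489433 ] 0.09014321347156466
```

View pics/e2.png

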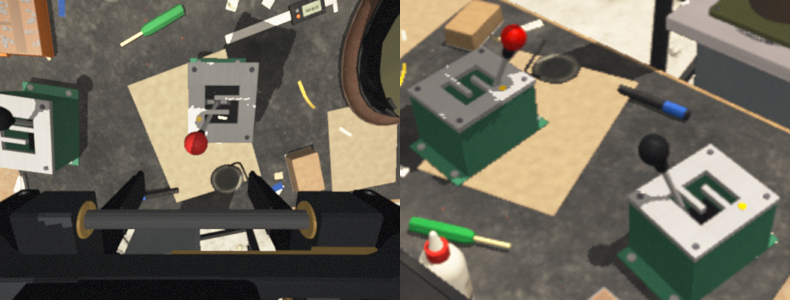

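The red lever stands in the last notch: its knob is at (196,143) in the wrist half, at the near-left. The gripper is clear of it and the black lever hasn't moved.

```bash
python3 -c "
from rig import ctrl;print(ctrl.hand_in())"
```

```text
the job is handed in; nothing more can be done
None
```

The red-knobbed lever was taken row by row through its gate to the last notch beside the yellow dot and let go there; the black-knobbed lever was left parked, and the job was handed in at about 10.5 s.

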